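Lock the drug pots away in the animal room's drug cabinet

TASK

Take the red-bowed key from the wooden key block, push it fully home in the keyhole on top of the white drug cabinet and turn it clockwise to draw the bolt, then pull the drawer open and stand every red-capped pot from the green mat upright on the floor of its wide compartment. Slide the drawer fully shut, turn the key back to lock it, draw the key out and put it back in its own slot in the key block. Set the pots down without dropping them, and leave the blue-capped pots, the blue key and the other things on the bench alone.

Things in the scene. Friction and masses are not known exactly. Their poses are not given: they have to be found in the camera images.
- cabinet: white steel drug cabinet on a grey plinth, fixed to the bench: 360 mm wide (its y), 260 deep (its x), top 165 mm above the bench. Origin: bottom of the middle of its front; its x points from the front into the cabinet, y to the left seen from the front, z up. The drawer slides out along -x
- keyhole (a point): keyhole: middle of the upper face of a 40 mm square brass plate on the cabinet's top, near its front left corner, 169 mm above the bench; axes as the cabinet's. Slot 29 x 8 mm, long side along x, through the 8 mm plate. The key goes straight down, bow along x, until its collar rests on the plate (key origin at this point); only then can it turn, and while turned it cannot come out
- lock (a joint): turn of the lock, rad: 0 locked (slot in line, key can go in and out), grows as the key turns clockwise seen from above, stop at 1.4. The key has about 0.1 rad of play; the lock stays where left and needs about 0.05 N m. It lifts a hidden bolt 12 mm: the drawer is free above about 1.1, and the bolt can drop again only when the drawer is shut
- drawer (a joint): how far the drawer is drawn out, m: 0 shut, 0.14 fully out. 1 to 2 N of friction, stays where left. The top edge of its front is 134 mm above the bench; under the cabinet's lock rail, above the drawer, things up to 80 mm tall on the drawer's floor pass
- handle (a point): middle of the drawer's bar handle: steel bar 10 mm thick, 110 mm long along the cabinet's y, 38 mm in front of the drawer's front, 120 mm above the bench; moves with the drawer
- bay (a point): point on the floor of the drawer's wide compartment, 52 mm above the bench; axes as the cabinet's; moves with the drawer. That floor reaches 72 mm in front of it (-x), 132 mm behind, 115 mm to either side; with the drawer fully out, up to 70 mm behind is clear of the cabinet. Side walls 53 mm high, front 82 mm. The narrow compartment to the left (book, lock strike) is not for pots
- key: the cabinet's key, red bow, upright bit down in a slot of the key block. Origin: on its axis at the underside of the 22 mm brass collar; z up, x along the breadth of bow and bit. Bow 44 mm broad (x), 12 thick (y), 10 to 48 mm above the origin; bit 26 mm broad, 5 thick, rounded tip, 12 to 29 mm below it. Same after half a turn about z. 60 g
- spare_key: bystander: key of the same shape with blue bow, in the other slot of the key block; stays there
- key_block: fixed wooden key block 60 (x) x 110 (y) x 42 mm high; origin: centre of its underside. Two slots 32 x 10 mm, 34 mm deep, long side along its x, centred at y = +28 and -28 mm; a key hangs in one with its collar on the block's top (its origin 42 mm above the bench)
- mat: fixed green mat 180 (x) x 270 (y) x 2 mm on which the pots stand; origin: centre of underside
- pot1: upright amber tablet pot with red screw cap and white label with a red band, part full: body 48 mm diameter and 47 mm high, cap 44 mm diameter, 62 mm tall in all, about 110 g, its weight low down. Origin: centre of its underside, z up. One of two to four (absent ones read None)
- pot2: upright amber tablet pot with red screw cap and white label with a red band, part full: body 48 mm diameter and 47 mm high, cap 44 mm diameter, 62 mm tall in all, about 110 g, its weight low down. Origin: centre of its underside, z up. One of two to four (absent ones read None)
- pot3: upright amber tablet pot with red screw cap and white label with a red band, part full: body 48 mm diameter and 47 mm high, cap 44 mm diameter, 62 mm tall in all, about 110 g, its weight low down. Origin: centre of its underside, z up. One of two to four (absent ones read None)
- pot4: upright amber tablet pot with red screw cap and white label with a red band, part full: body 48 mm diameter and 47 mm high, cap 44 mm diameter, 62 mm tall in all, about 110 g, its weight low down. Origin: centre of its underside, z up. One of two to four (absent ones read None)
- blue_pot1: bystander on the mat: tablet pot of the same shape and size (48 mm diameter, 62 mm tall) but white with a blue cap and blue band. Origin: centre of underside. Stays where it is
- blue_pot2: bystander on the mat: tablet pot of the same shape and size (48 mm diameter, 62 mm tall) but white with a blue cap and blue band. Origin: centre of underside. Stays where it is
- spray: bystander: red trigger spray bottle, 68 mm diameter, 205 mm tall; origin: centre of underside
- drinker: bystander: cage drinking bottle, 60 mm diameter, 190 mm tall; origin: centre of underside
- marker: bystander: marker pen 130 mm long lying on the bench; origin: middle of its underside
- scoop: bystander: bedding scoop 185 mm long lying on the bench; origin: near its middle, underside

How it is judged:
By the outcome, as a careful person would: the job done as asked, in the order asked, and still so for the second after the job is handed in, with the robot touching nothing.
Of pot1, pot2, pot3, pot4 only 2 to 4 are there at a start; the rules pass over those that are not, and their reading is None.
At some moment in a run one of pot1, pot2, pot3, pot4 may be knocked a few centimetres aside while the robot is not near it.
It also fails if it takes over 210 s, if anything falls off the work surface, if the arm or the gripper's body presses on something with over 40 N, if the wrist force passes 120 N, or if a joint passes its speed limit or range.

ROBOT

A 6-joint arm with a two-finger parallel gripper is mounted at the origin on the work surface. World frame = base frame: x ahead of the robot, y to its left, z up, the work surface at z = 0. Lengths are in m, angles in degrees, forces in N, time in s.
With the tool pointing down it reaches from about 0.275 to 0.825 m from the base axis. Payload 5.2 kg.
Tool frame: the origin (TCP) lies at the very end of the fingers, on their centre line; the grasp point (between the pads) lies 19 mm behind it; z points along the fingers, y is the line along which they close (so a half turn about z gives the same grasp; the last joint's range is limited). The gripper opens to 93 mm and grips with 3 to 60 N. Pads are 15 mm wide; open, the fingers measure 128 mm over their backs; the gripper's body (75 mm by 188 mm) begins 65 mm behind the grasp point.
Start: joints at [-78.312, 14.817, 87.949, -0, 77.235, -11.62], TCP at [0.218, -0.505, 0.219] pointing down, gripper open.
Joint ranges: [-179.93, 179.93], [-52.35, 119.4], [10.71, 147.94], [-69.91, 249.91], [12.55, 155.21], [-178.61, 178.61]. Speed limits (degrees/s): [147.25, 147.25, 180, 180, 180, 180].

INTERFACE

Orientations are given as a 3x3 rotation matrix whose columns are the frame's x, y, z axes.
In Python, from cell import ctrl gives the robot as it stands. Calls block until the motion is done:
- ctrl.reach(position, orientation): joint-space move of the TCP to a pose.
- ctrl.servo_line(position, attitude=None, rate=0.15): straight line of the TCP; attitude=None keeps the orientation; rate is the mean speed in m/s.
- ctrl.move_j(angles): joint-space move.
- ctrl.open_gripper() and ctrl.close_gripper(effort=None): open the fingers fully, or close them until they stop; effort is the grip in N (None keeps the last).
- ctrl.dwell(seconds).
- ctrl.ik(position, orientation): joint angles nearest the present ones, or None.
- ctrl.observe(): the state.
- ctrl.camera(name): name is "side" or "top" or "wrist"; returns the picture (400x640x3 uint8, red, green, blue); there is no depth.
- ctrl.calibration(name): a dict with "camera_matrix" (3x3 intrinsics, pixels), "view" (4x4, takes a point from world to camera coordinates); the wrist camera has in their place "tool_from_camera" (4x4, takes a point from camera to tool coordinates, whose origin is the TCP and whose axes are the flange's). Camera axes: x right, y down, z forward; pixel columns grow to the right and rows downward; lengths in m; the calibration is good to about 2 mm. A picture is of the moment at which its call begins: read the wrist's pose just before it. calibration takes no time and is no camera call.
A pose or a line that the arm cannot do raises ctrl.PlanningError and nothing moves.
- ctrl.hand_in(): hands the job in; it is judged then, once.
The state is a dict: "time_s": time; "joints": joint angles; "qvel": joint speeds; "effort": joint torques, N m; "tcp_pos": TCP position; "eef_rot": TCP orientation; "force": force on the tool from outside, world axes, zero at the start; "ft_torque": the same for the moment, N m; "width": opening from 0.0 (shut) to 1.0 (fully open); "gripper_force": force on a finger pad.
Only numpy, scipy, OpenCV 4.12 (cv2) and the standard library are available. Lean on these libraries where they do the work, as an engineer would, in place of code of your own. Each camera call takes 0.05 s, during which the arm holds its last target. There are 200 camera calls.

## Working session

There is one attempt and no reset: what is moved stays moved. The work goes in short steps, each a Python script; the robot and the scene stay as the last script left them, time stands still between calls to the robot, and variables do not carry over. Pictures are saved under pics/ and viewed, at most 14 in all, crops included, and the job is handed in when it is done.

```bash
ls; mkdir -p pics
python3 - <<'E'
from cell import ctrl
import cv2
s=ctrl.observe();print(s['time_s'],s['tcp_pos'],s['eef_rot'],s['width'])
for n in ("top","side"):
    im=ctrl.camera(n);cv2.imwrite(f"pics/{n}0.png",im[:,:,::-1]);c=ctrl.calibration(n);print(c)
print(ctrl.calibration("wrist"))
E
```

```text
pics
0.0 [ 0.21750852 -0.50457762  0.21781869] [[ 9.18393318e-01  3.95668486e-01 -4.04379702e-04]
 [ 3.95668558e-01 -9.18391685e-01  1.76227020e-03]
 [ 3.25895825e-04 -1.77845751e-03 -9.99998365e-01]] 0.9983006094862765
{'camera_matrix': array([[410.20508759,   0.        , 325.06317839],
       [  0.        , 410.20508759, 198.63393739],
       [  0.        ,   0.        ,   1.        ]]), 'view': array([[-0.00726755, -0.99987761,  0.01385442,  0.04999418],
       [-0.9967725 ,  0.00613589, -0.08004336,  0.53207521],
       [ 0.07994856, -0.01439143, -0.9966951 ,  1.31967427],
       [ 0.        ,  0.        ,  0.        ,  1.        ]])}
{'camera_matrix': array([[424.6497858 ,   0.        , 321.74747329],
       [  0.        , 424.6497858 , 203.27081465],
       [  0.        ,   0.        ,   1.        ]]), 'view': array([[-0.4299335 ,  0.90284924,  0.00452013,  0.16280382],
       [ 0.57839537,  0.27926708, -0.76646507, -0.22093334],
       [-0.69326473, -0.32691459, -0.64227009,  1.55911593],
       [ 0.        ,  0.        ,  0.        ,  1.        ]])}
{'camera_matrix': array([[318.95906829,   0.        , 321.46542529],
       [  0.        , 318.95906829, 197.13439025],
       [  0.        ,   0.        ,   1.        ]]), 'tool_from_camera': array([[ 1.33068419e-04, -9.57371472e-01, -2.88859563e-01,
         8.03973459e-02],
       [ 9.99999725e-01,  3.38291009e-04, -6.60534749e-04,
        -3.96654133e-04],
       [ 7.30095718e-04, -2.88859396e-01,  9.57371253e-01,
        -1.66080684e-01],
       [ 0.00000000e+00,  0.00000000e+00,  0.00000000e+00,
         1.00000000e+00]])}
```

View pics/top0.png

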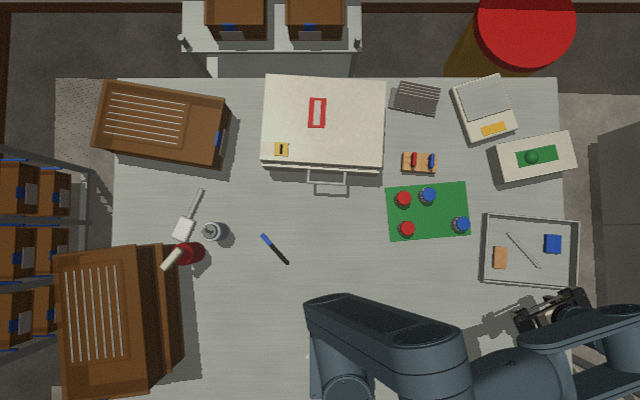

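View pics/side0.png

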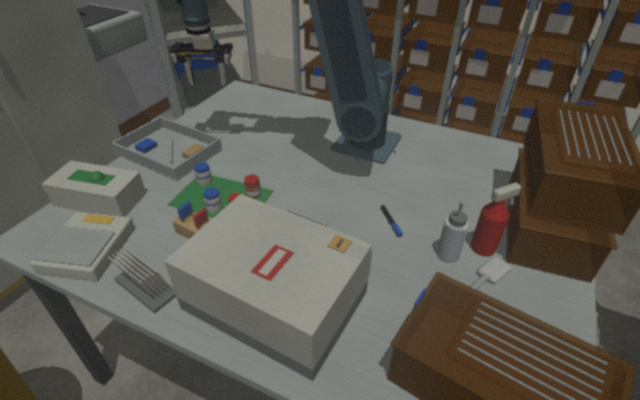

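Top view: red caps at (403,199) and (407,229), blue caps at (428,196) and (461,225). The red key is at (414,160), the keyhole plate at (281,149) and the handle around (327,187). That makes two red pots. Next I measure these from the top view.

```bash
cat > h.py <<'E'
from cell import ctrl
import cv2, numpy as np
def ray(name,uv,pose=None):
    c=ctrl.calibration(name);K=c['camera_matrix']
    if name=='wrist':
        T=np.eye(4);T[:3,:3],T[:3,3]=pose[1],pose[0];M=T@c['tool_from_camera']
    else: M=np.linalg.inv(c['view'])
    d=M[:3,:3]@np.linalg.solve(K,[uv[0],uv[1],1.]);return M[:3,3],d
def cast(name,uv,z,pose=None):
    o,d=ray(name,uv,pose);return o+d*(z-o[2])/d[2]
def proj(name,p,pose=None):
    c=ctrl.calibration(name);K=c['camera_matrix']
    if name=='wrist':
        T=np.eye(4);T[:3,:3],T[:3,3]=pose[1],pose[0];V=np.linalg.inv(T@c['tool_from_camera'])
    else: V=c['view']
    q=K@(V[:3,:3]@np.asarray(p)+V[:3,3]);return q[:2]/q[2]
def snap(name,fn=None):
    s=ctrl.observe();im=ctrl.camera(name)
    if fn: cv2.imwrite(f'pics/{fn}.png',im[:,:,::-1])
    return im,(np.array(s['tcp_pos']),np.array(s['eef_rot']))
def mask(im,col):
    h=cv2.cvtColor(im,cv2.COLOR_RGB2HSV);H,S,V=cv2.split(h)
    if col=='red': m=((H<8)|(H>172))&(S>140)&(V>60)
    if col=='blue': m=(H>105)&(H<130)&(S>120)&(V>60)
    if col=='brass': m=(H>15)&(H<30)&(S>110)&(V>110)
    if col=='green': m=(H>45)&(H<80)&(S>100)
    return m.astype(np.uint8)*255
def blobs(m,amin=20):
    n,l,st,c=cv2.connectedComponentsWithStats(m)
    return [(st[i][4],c[i],l==i) for i in range(1,n) if st[i][4]>=amin]
def down(yaw):
    "tool z down, tool x at yaw (deg) in world"
    a=np.radians(yaw);x=np.array([np.cos(a),np.sin(a),0]);z=np.array([0,0,-1.]);return np.column_stack([x,np.cross(z,x),z])
E
python3 - <<'E'
from h import *
np.set_printoptions(precision=4,suppress=True)
im,_=snap('top')
for col,z in (('red',.064),('blue',.064),('brass',.169),('green',.002)):
    for a,c,m in blobs(mask(im,col)):
        if 70<c[1]<300 and 190<c[0]<500:
            r=cv2.minAreaRect(np.argwhere(m)[:,::-1].astype(np.float32))
            print(col,a,c,r[1],r[2],cast('top',c,z)[:2])
g=cv2.resize(im[65:245,230:480],None,fx=3.2,fy=3.2,interpolation=cv2.INTER_CUBIC);cv2.imwrite('pics/c1.png',g[:,:,::-1])
E
```

```text
red 278 [316.6691 112.8022] (16.086305618286133, 29.399110794067383) 3.1798300743103027 [0.806 0.072]
red 57 [413.5789 158.8772] (4.638124942779541, 14.135236740112305) 6.340190887451172 [ 0.6547 -0.2369]
red 157 [403.5541 197.535 ] (13.0, 13.0) 90.0 [ 0.5309 -0.202 ]
red 161 [407.0994 227.5963] (13.0, 14.0) 90.0 [ 0.4357 -0.211 ]
blue 34 [216.8529 137.8529] (2.2360680103302, 14.131950378417969) 10.304847717285156 [0.7255 0.3908]
blue 57 [431.2281 160.0175] (13.0, 4.0) 90.0 [ 0.6508 -0.2935]
blue 143 [428.5455 194.049 ] (13.035454750061035, 12.75810432434082) 33.6900634765625 [ 0.5415 -0.2819]
blue 148 [462.75   223.2568] (13.0, 13.0) 90.0 [ 0.4481 -0.3879]
blue 56 [265.6429 239.2143] (12.727920532226562, 3.535533905029297) 45.0 [0.4026 0.2341]
brass 218 [493.0826 128.1284] (9.099350929260254, 23.56252670288086) 73.3007583618164 [ 0.7271 -0.451 ]
brass 62 [209.0161 133.9355] (10.95044994354248, 24.034103393554688) 31.429563522338867 [0.7129 0.3874]
brass 153 [280.8366 148.8954] (13.12768268585205, 13.218217849731445) 5.19442892074585 [0.6675 0.1771]
brass 137 [406.3431 160.9708] (8.162361145019531, 17.85149383544922) 3.3664605617523193 [ 0.63   -0.1909]
brass 201 [421.5672 162.4378] (14.263994216918945, 17.612932205200195) 7.125016689300537 [ 0.6254 -0.2356]
brass 37 [434.5135 164.2703] (3.2836227416992188, 16.3186092376709) 5.710592269897461 [ 0.6198 -0.2736]
brass 121 [499.9835 258.0496] (11.477604866027832, 20.1481876373291) 3.5763344764709473 [ 0.3452 -0.4557]
green 3363 [428.2081 210.9414] (53.97224044799805, 81.25038146972656) 85.07289123535156 [ 0.4908 -0.2958]
```

View pics/c1.png

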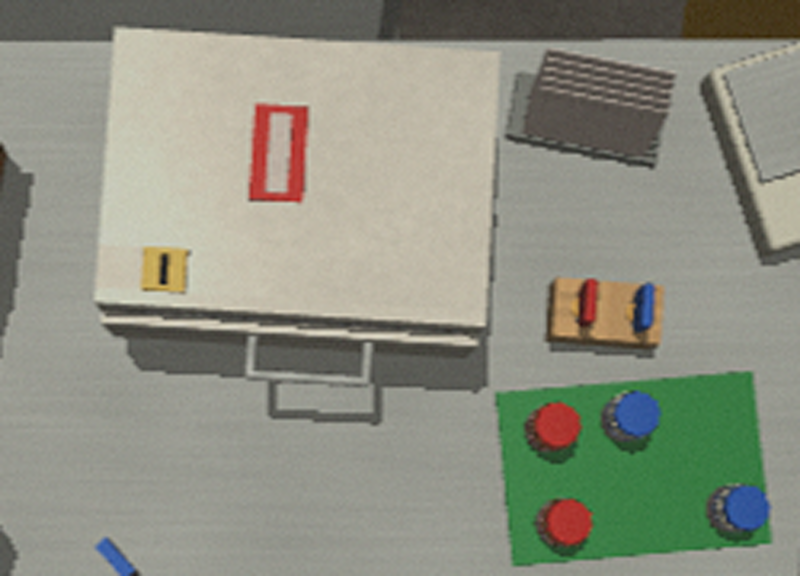

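The crop shows the red bow at about (590,302) and its blue neighbour at (645,307). The brass plate is at (165,270) with its slot close to the cabinet x axis, and the handle at (310,378). Next I check reach and wrist angles, then look at the key from near.

Run:
```python
from h import *
np.set_printoptions(precision=4,suppress=True)
for nm,p in (('key',(.65,-.235,.06)),('hole',(.667,.177,.18)),('pot',(.53,-.2,.03)),('bay',(.5,.06,.08))):
    for y in (-180,-90,-170+0,-10,0,90):
        q=ctrl.ik(p,down(y));print(nm,y,None if q is None else np.round(q,0))
```

```text
key -180 [ -29.   36.   77.   -0.   66. -119.]
key -90 [-29.  36.  77.  -0.  66. 151.]
key -170 [ -29.   36.   77.   -0.   66. -129.]
key -10 [-29.  36.  77.  -0.  66.  71.]
key 0 [-29.  36.  77.  -0.  66.  61.]
key 90 [-29.  36.  77.  -0.  66. -29.]
hole -180 [  6.  31.  70.  -0.  80. -84.]
hole -90 [   6.   31.   70.   -0.   80. -174.]
hole -170 [  6.  31.  70.  -0.  80. -94.]
hole -10 [  6.  31.  70.  -0.  80. 106.]
hole 0 [ 6. 31. 70. -0. 80. 96.]
hole 90 [ 6. 31. 70. -0. 80.  6.]
pot -180 [ -32.   27.   99.   -0.   54. -122.]
pot -90 [-32.  27.  99.  -0.  54. 148.]
pot -170 [ -32.   27.   99.   -0.   54. -132.]
pot -10 [-32.  27.  99.  -0.  54.  68.]
pot 0 [-32.  27.  99.  -0.  54.  58.]
pot 90 [-32.  27.  99.  -0.  54. -32.]
bay -180 [ -6.  18. 105.  -0.  57. -96.]
bay -90 [ -6.  18. 105.  -0.  57. 174.]
bay -170 [  -6.   18.  105.   -0.   57. -106.]
bay -10 [ -6.  18. 105.  -0.  57.  94.]
bay 0 [ -6.  18. 105.  -0.  57.  84.]
bay 90 [ -6.  18. 105.  -0.  57.  -6.]
```

Run:
```python
from h import *
np.set_printoptions(precision=4,suppress=True)
ctrl.reach([.667,.177,.30],down(90));im,p=snap('wrist','hole');np.savez('hole',im=im,a=p[0],b=p[1])
ctrl.reach([.65,-.235,.19],down(90));im2,p=snap('wrist','key');np.savez('key',im=im2,a=p[0],b=p[1])
print(p)
cv2.imwrite('pics/both.png',np.vstack([im[50:350,:],im2[50:350,:]])[:,:,::-1])
print(ctrl.observe()['time_s'])
```

```text
(array([ 0.6507, -0.2337,  0.1906]), array([[-0.0014,  1.    ,  0.001 ],
       [ 1.    ,  0.0014,  0.0001],
       [ 0.0001,  0.001 , -1.    ]]))
4.7083
```

View pics/both.png

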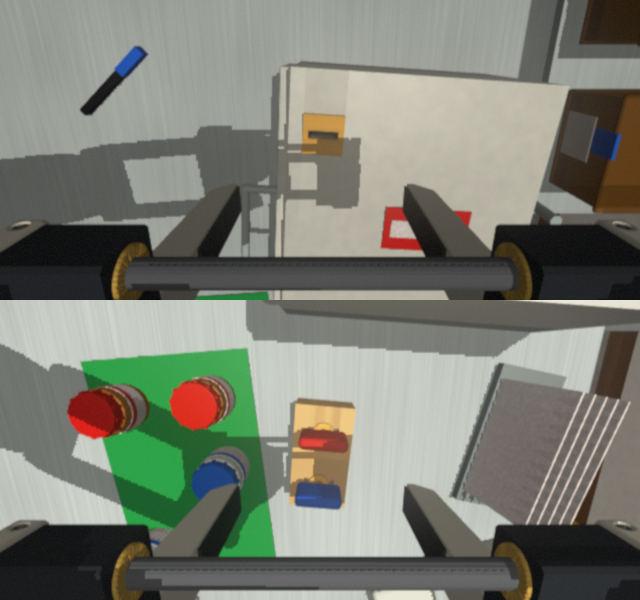

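The upper image shows the plate at (323,133) with its slot; in the lower one the red bow is at (323,437) and the blue one at (318,495). I take near views with the camera straight above each.

Run:
```python
from h import *
np.set_printoptions(precision=4,suppress=True)
out=[]
ctrl.reach([.652,-.317,.16],down(90));ctrl.dwell(.3);im,p=snap('wrist')
out.append(im)
for col in('red','blue'):
  for a,c,m in blobs(mask(im,col),150):
    r=cv2.minAreaRect(np.argwhere(m)[:,::-1].astype(np.float32));b=cv2.boxPoints(r)
    w=np.array([cast('wrist',x,.085,p) for x in b])[:,:2]
    print(col,a,np.round(r[0],1),r[1:],cast('wrist',r[0],.085,p)[:2],[np.linalg.norm(w[i]-w[i-1])for i in(1,2)]);
    e=max(((w[1]-w[0]),(w[2]-w[1])),key=np.linalg.norm);print('  dir',np.degrees(np.arctan2(e[1],e[0])))
ctrl.reach([.667,.097,.30],down(90));ctrl.servo_line([.667,.097,.24]);ctrl.dwell(.3);im,p=snap('wrist');out.append(im)
h=cv2.cvtColor(im,cv2.COLOR_RGB2HSV)
m=mask(im,'brass');m=cv2.morphologyEx(m,cv2.MORPH_CLOSE,np.ones((3,3)))
for a,c,mm in blobs(m,800):
    cs,_=cv2.findContours(mm.astype(np.uint8),cv2.RETR_CCOMP,cv2.CHAIN_APPROX_NONE)
    for k in cs:
        if len(k)<15: continue
        r=cv2.minAreaRect(k);b=cv2.boxPoints(r);w=np.array([cast('wrist',x,.169,p) for x in b])[:,:2]
        e=max(((w[1]-w[0]),(w[2]-w[1])),key=np.linalg.norm)
        print('brass',len(k),np.round(r[0],1),w.mean(0),[np.linalg.norm(w[i]-w[i-1])for i in(1,2)],np.degrees(np.arctan2(e[1],e[0])))
cv2.imwrite('pics/near.png',cv2.resize(np.hstack([o[0:300,170:470] for o in out]),None,fx=1.33,fy=1.33)[:,:,::-1])
np.savez('near',k=out[0],h=out[1])
```

```text
red 3046 [166.4  54.5] ((63.26737976074219, 62.198673248291016), 85.91438293457031) [ 0.5438 -0.204 ] [np.float64(0.0426416222536539), np.float64(0.040444400356222106)]
  dir 3.7487901293441124
red 3312 [45.8 68.4] ((73.99728393554688, 57.86967468261719), 18.43494987487793) [ 0.4575 -0.2132] [np.float64(0.042071844693898984), np.float64(0.04719448901826369)]
  dir -18.02827074934241
red 192 [90.  71.4] ((54.295692443847656, 17.950820922851562), 85.76361083984375) [ 0.4882 -0.2151] [np.float64(0.012581661658988592), np.float64(0.03601789343249179)]
  dir -96.86006008345184
red 914 [320.7  96.4] ((59.38226318359375, 16.0554141998291), 4.899092674255371) [ 0.6515 -0.2317] [np.float64(0.011064645807941784), np.float64(0.042653766623674726)]
  dir -4.537273895545997
blue 2269 [191.8 156.8] ((55.640472412109375, 51.82038497924805), 41.633541107177734) [ 0.5532 -0.2758] [np.float64(0.04137418727360992), np.float64(0.039463065642428706)]
  dir 44.13624487860266
blue 708 [314.1 171.6] ((54.50251770019531, 13.580361366271973), 5.19442892074585) [ 0.6465 -0.2872] [np.float64(0.010701723798999961), np.float64(0.04189415047112993)]
  dir -5.178435100329558
blue 1252 [106.5 259.5] ((29.0, 53.0), 90.0) [ 0.4715 -0.3629] [np.float64(0.04392230193037654), np.float64(0.02748564860629389)]
  dir 0.07155524971812506
brass 220 [322.2  98.3] [0.6677 0.1793] [np.float64(0.03954370543032176), np.float64(0.03931355647286382)] 84.31488873612439
brass 97 [322.5  98.9] [0.6679 0.1794] [np.float64(0.008341248100308852), np.float64(0.02918137442909364)] -3.616232871553248
```

View pics/near.png

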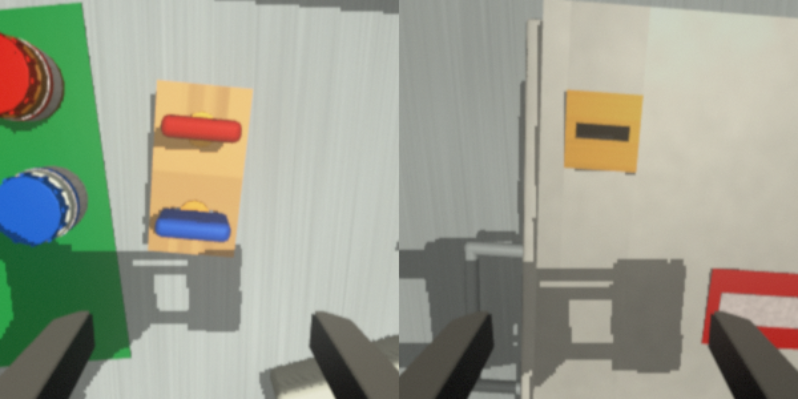

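Key at (0.6515,-0.2317), yaw about -5°: the spacing to the blue key comes out at 55.7 mm against 56 given. Keyhole at (0.6679,0.1794), yaw about -4°, with slot and plate sizes right. Now I grasp the key.

Run:
```python
from h import *
np.set_printoptions(precision=4,suppress=True)
R=down(85)
ctrl.reach([.6515,-.2317,.20],R);ctrl.servo_line([.6515,-.2317,.115],R);ctrl.servo_line([.6515,-.2317,.053],R,rate=.06)
s=ctrl.observe();print(s['tcp_pos'],s['force'])
ctrl.close_gripper(40);ctrl.dwell(.3)
s=ctrl.observe();print(s['tcp_pos'],s['force'],s['width'],s['gripper_force'])
ctrl.servo_line([.6515,-.2317,.10],rate=.06)
s=ctrl.observe();print(s['tcp_pos'],s['force'],s['width'],s['gripper_force'])
ctrl.servo_line([.6515,-.2317,.30])
im,_=snap('wrist');im2,_=snap('side')
ctrl.reach([.6679,.1794,.30],down(86));
cv2.imwrite('pics/held.png',cv2.resize(np.hstack([im[150:400,200:440],im2[60:310,130:370]]),None,fx=1.6,fy=1.6)[:,:,::-1])
```

```text
[ 0.6519 -0.2319  0.0536] [ 0.4745 -0.0935 -0.8135]
[ 0.6515 -0.2317  0.053 ] [ 0.373  -0.4911 -0.4904] 0.47264535825796894 39.99877095222473
[ 0.6512 -0.2316  0.0996] [0.0554 0.8539 0.608 ] 0.4697484026419354 39.99871551990509
```

View pics/held.png

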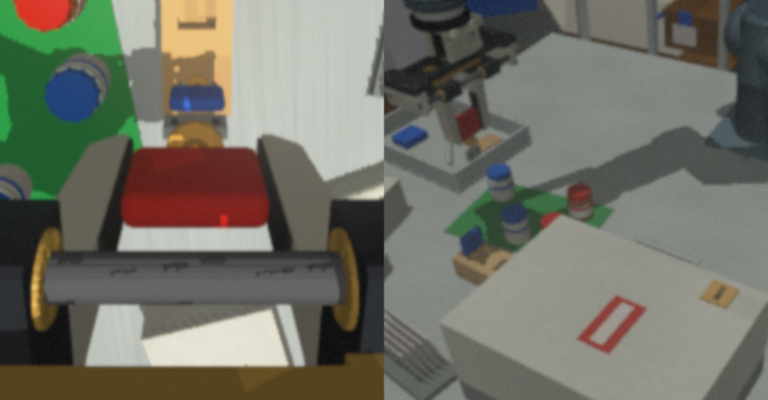

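The key is held square in the fingers, and its slot in the block is empty. Now I insert it while watching the force.

```bash
cat >> h.py <<'E'
def lower(x,y,z0,z1,step=.004,fmax=8,rate=.04):
    "straight down in steps; stop when the upward force grows past fmax"
    f0=ctrl.observe()['force'][2];z=z0
    while z>z1+1e-6:
        z=max(z-step,z1);ctrl.servo_line([x,y,z],rate=rate);s=ctrl.observe()
        if abs(s['force'][2]-f0)>fmax: break
    print('low',np.round(s['tcp_pos'],4),'cmd',round(z,4),np.round(s['force'],1),np.round(s['ft_torque'],2));return z
E
python3 - <<'E'
from h import *
x,y=.6679,.1794
ctrl.servo_line([x,y,.216],down(86),rate=.1);ctrl.dwell(.2);print(ctrl.observe()['tcp_pos'],ctrl.observe()['force'])
lower(x,y,.216,.179)
print(ctrl.observe()['time_s'])
E
```

```text
[0.66825893 0.17944756 0.21686671] [-0.88933307 -0.58866648 -0.89102146]
low [0.668  0.1794 0.1799] cmd 0.179 [-2.  -0.9  4.9] [-0.06  0.29 -0.02]
20.025
```

Run:
```python
from h import *
x,y=.6679,.1794
ctrl.servo_line([x,y,.1785],down(86),rate=.02)
for a in (76,66,56,46,36,26,16,8,4):
    ctrl.servo_line([x,y,.179],down(a),rate=.02);s=ctrl.observe();R=np.array(s['eef_rot'])
    print(a,round(s['time_s'],1),np.round(np.degrees(np.arctan2(R[1,0],R[0,0])),1),np.round(s['tcp_pos'],4),np.round(s['force'],1),np.round(s['ft_torque'],2))
```

```text
76 20.6 76.1 [0.6683 0.1794 0.1799] [-0.5  0.4  5.9] [-0.02  0.18 -0.05]
66 20.9 66.1 [0.6684 0.1794 0.18  ] [-0.6  0.   5.1] [-0.09  0.09 -0.02]
56 21.2 56.1 [0.6684 0.1794 0.18  ] [-0.6  0.3  5.7] [-0.06  0.12 -0.05]
46 21.6 46.1 [0.6685 0.1794 0.18  ] [-0.2 -0.7  5.4] [-0.07  0.03 -0.07]
36 21.9 36.1 [0.6686 0.1794 0.18  ] [ 0.1 -0.7  4.9] [-0.09  0.01 -0.07]
26 22.2 26.1 [0.6686 0.1793 0.18  ] [-0.4 -0.7  5. ] [-0.08  0.01 -0.05]
16 22.6 16.1 [0.6686 0.1793 0.18  ] [ 0.5 -0.3  6.2] [-0.06 -0.04 -0.03]
8 22.8 8.1 [0.6687 0.1793 0.18  ] [-0.8 -1.5  5.6] [-0.1  -0.03 -0.  ]
4 23.1 4.1 [0.6687 0.1793 0.18  ] [-0.5 -0.9  4.4] [-0.02  0.06 -0.02]
```

The torque is about 0.05 N m throughout, as the lock should give. I release the key, check the bow angle from above, and look at the handle.

Run:
```python
from h import *
np.set_printoptions(precision=4,suppress=True)
ctrl.open_gripper();ctrl.servo_line([.6687,.1793,.30])
hp=cast('top',(327,183),.12);print(hp)
ctrl.reach([.6687-.09,.1793-.03,.32],down(-4));ctrl.dwell(.2);im,p=snap('wrist')
for a,c,m in blobs(mask(im,'red'),150):
    r=cv2.minAreaRect(np.argwhere(m)[:,::-1].astype(np.float32));w=np.array([cast('wrist',x,.212,p) for x in cv2.boxPoints(r)])[:,:2]
    e=max(((w[1]-w[0]),(w[2]-w[1])),key=np.linalg.norm);print(a,w.mean(0),[np.linalg.norm(w[i]-w[i-1])for i in(1,2)],np.degrees(np.arctan2(e[1],e[0])))
ctrl.reach([hp[0]-.08,hp[1],.23],down(-4));ctrl.dwell(.2);im2,p=snap('wrist');np.savez('handle',im=im2,a=p[0],b=p[1]);print(p[0])
cv2.imwrite('pics/hnd.png',cv2.resize(np.vstack([im[0:200],im2[0:250]]),None,fx=1.25,fy=1.25)[:,:,::-1])
```

```text
[0.572  0.0416 0.12  ]
500 [0.7249 0.0863] [np.float64(0.04061535712278858), np.float64(0.006023646600103896)] -93.98524099690393
656 [0.6681 0.1799] [np.float64(0.041628446958320735), np.float64(0.010195407245697612)] -85.4330792066628
944 [ 0.5782 -0.0767] [np.float64(0.03285661554123675), np.float64(0.02881530662187084)] -93.97030805186574
825 [ 0.5167 -0.0819] [np.float64(0.027706785208691014), np.float64(0.03449785307109899)] -119.52406895844766
[0.4936 0.0423 0.2309]
```

View pics/hnd.png

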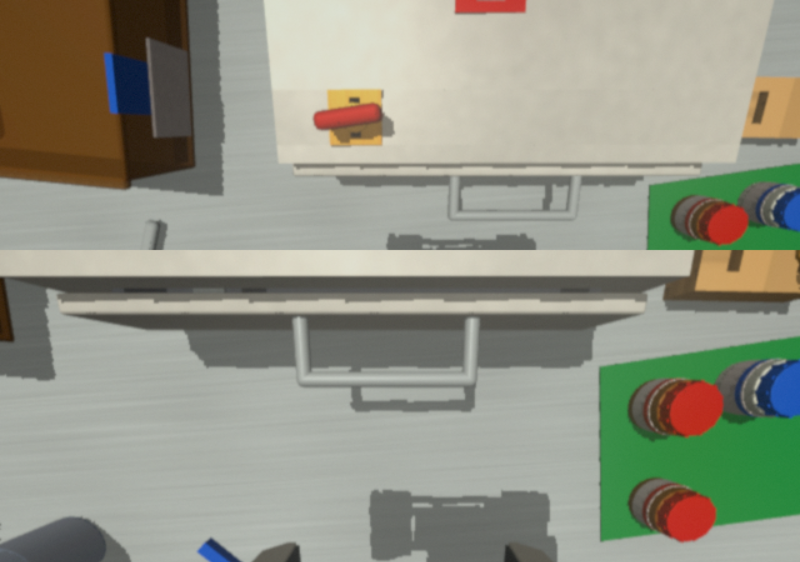

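The bow now points at -85°, so the lock has turned about 81°. The cabinet edges are level in the -4° view, which confirms its yaw. The bar is at about (310,103) in wrist pixels. I hook the closed fingers behind the bar and pull.

Run:
```python
from h import *
np.set_printoptions(precision=4,suppress=True)
d=np.load('handle.npz');p=(d['a'],d['b'])
bar=cast('wrist',(310,103.5),.122,p);fr=cast('wrist',(310,49),.134,p);print(bar,fr)
a=np.radians(-4);X=np.array([np.cos(a),np.sin(a),0]);Y=np.array([-np.sin(a),np.cos(a),0])
print('gap',(fr-bar)@X, 'key in cab rel bar',(np.array([.668,.1795,.17])-bar)@X,(np.array([.668,.1795,.17])-bar)@Y)
ctrl.close_gripper(10)
R=down(-4)
t=bar+X*.0195-Y*.028
ctrl.reach([t[0],t[1],.19],R);ctrl.servo_line([t[0],t[1],.14],R,rate=.08)
lower(t[0],t[1],.14,.103,fmax=5)
for k in range(1,17):
    q=t-X*.01*k;ctrl.servo_line([q[0],q[1],.103],R,rate=.06);s=ctrl.observe();f=np.array(s['force']);print(k,np.round(f,1),end=' ')
    if f@X>15: break
print(s['tcp_pos'],s['time_s'])
```

```text
[0.5724 0.0468 0.122 ] [0.6118 0.0433 0.134 ]
gap 0.03960664839912841 key in cab rel bar 0.08614191722063703 0.13901989421151947
low [0.5899 0.0175 0.103 ] cmd 0.103 [ 0.8 -0.   0.3] [0.03 0.01 0.  ]
1 [ 0.5 -0.2 -0.3] 2 [ 0.  -0.3  0.7] 3 [ 0.3  0.4 -0.5] 4 [-0.5  0.4 -0.3] 5 [0.4 0.3 0.1] 6 [ 0.2 -0.2  0.6] 7 [-0.5 -0.1 -0.3] 8 [-0.3  0.9 -0.5] 9 [ 1.  -0.4 -0.5] 10 [ 0.1 -0.  -0.5] 11 [-0.3 -0.6  0.1] 12 [ 0.3  0.5 -0.1] 13 [-0.4 -0.4 -0.4] 14 [-0.3  0.3  0.5] 15 [ 16.4   0.5 -11. ] [0.4457 0.0273 0.104 ] 36.6417
```

Run:
```python
from h import *
np.set_printoptions(precision=4,suppress=True)
R=down(-4);a=np.radians(-4);X=np.array([np.cos(a),np.sin(a),0]);Y=np.array([-np.sin(a),np.cos(a),0])
t=np.array(ctrl.observe()['tcp_pos'])+X*.008
ctrl.servo_line([t[0],t[1],.104],R,rate=.05);print(ctrl.observe()['force'])
ctrl.servo_line([t[0],t[1],.25],R);ctrl.open_gripper()
ctrl.reach(list(t[:2]-X*.03)+[.30],R);ctrl.dwell(.2);im,p=snap('wrist','drw');np.savez('drw',im=im,a=p[0],b=p[1]);print(p[0])
im2,_=snap('top')
cv2.imwrite('pics/drw2.png',np.vstack([im[:300],cv2.resize(im2[90:240,240:480],None,fx=640/240,fy=2.0)[:300]])[:,:,::-1])
for col in('red','blue'):
    for ar,c,m in blobs(mask(im2,col),100):
        if 390<c[0]<480 and 170<c[1]<250: print(col,ar,cast('top',c,.064)[:2])
```

```text
[-0.6539  0.1766 -0.1239]Traceback (most recent call last):
  File "<stdin>", line 7, in <module>
ValueError: operands could not be broadcast together with shapes (2,) (3,)
```

```bash
cat >> h.py <<'E'
_a=np.radians(-4);X=np.array([np.cos(_a),np.sin(_a),0]);Y=np.array([-np.sin(_a),np.cos(_a),0])
def pots(show=True):
    im,_=snap('top');o={'red':[],'blue':[]}
    for col in o:
        for ar,c,m in blobs(mask(im,col),90):
            w=cast('top',c,.064)
            if .38<w[0]<.62 and -.45<w[1]<-.13: o[col].append(w[:2])
    if show: print({k:np.round(v,4).tolist() for k,v in o.items()})
    return o,im
E
python3 - <<'E'
from h import *
np.set_printoptions(precision=4,suppress=True)
R=down(-4);t=np.array(ctrl.observe()['tcp_pos'])-X*.03
ctrl.reach([t[0],t[1],.30],R);ctrl.dwell(.2);im,p=snap('wrist','drw');np.savez('drw',im=im,a=p[0],b=p[1]);print(p[0])
_,im2=pots()
cv2.imwrite('pics/drw2.png',np.vstack([im[:300],cv2.resize(im2[90:240,240:480],None,fx=640/240,fy=2.0)[:300]])[:,:,::-1])
E
```

```text
[0.4234 0.0289 0.2988]
{'red': [[0.5309, -0.2017], [0.4357, -0.2111]], 'blue': [[0.5417, -0.2816], [0.4483, -0.3878]]}
```

View pics/drw2.png

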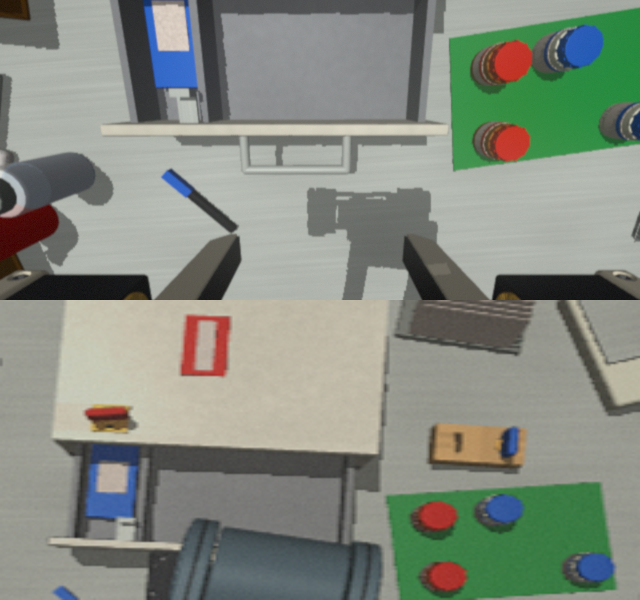

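The drawer is open and empty. The wide compartment's floor spans about columns 218 to 410 in the wrist view, with the front's top edge at rows 122 to 135. Red pots are at (0.531,-0.202) and (0.436,-0.211), unmoved.

Run:
```python
from h import *
np.set_printoptions(precision=4,suppress=True)
d=np.load('drw.npz');p=(d['a'],d['b'])
L,Rr=cast('wrist',(218,100),.052,p),cast('wrist',(411,100),.052,p);F=cast('wrist',(300,122),.134,p)
key=np.array([.668,.1795,.17])
print('width',(L-Rr)@Y)
for n,q in(('L',L),('R',Rr),('F',F)): print(n,q,'rel key',(q-key)@X,(q-key)@Y)
g=cv2.cvtColor(d['im'],cv2.COLOR_RGB2GRAY);print(g[100,180:240].tolist());print(g[100,395:445].tolist());print(g[105:140,300].tolist())
im,pw=d['im'],p
for a,c,m in blobs(mask(im,'red'),300): print(c,cast('wrist',c,.064,p)[:2])
```

```text
width 0.23893374748378052
L [0.5128 0.1517 0.052 ] rel key -0.1528388037770275 -0.038564686398401715
R [ 0.4962 -0.0867  0.052 ] rel key -0.15281675042854617 -0.27749843388218226
F [0.4842 0.0469 0.134 ] rel key -0.1741225964364305 -0.1450660399009017
[155, 149, 149, 148, 148, 150, 150, 148, 153, 153, 150, 149, 150, 150, 149, 136, 103, 112, 127, 104, 87, 85, 99, 121, 136, 132, 107, 73, 61, 59, 59, 61, 59, 62, 60, 60, 61, 63, 60, 62, 64, 76, 83, 87, 86, 86, 87, 89, 111, 137, 145, 144, 146, 146, 146, 146, 146, 148, 148, 148]
[137, 138, 138, 139, 139, 138, 137, 137, 138, 137, 137, 128, 99, 76, 73, 73, 71, 74, 74, 74, 72, 71, 72, 77, 97, 126, 135, 136, 136, 136, 135, 144, 163, 174, 175, 174, 175, 174, 173, 175, 174, 174, 173, 174, 174, 174, 174, 174, 175, 174]
[144, 142, 143, 142, 143, 143, 142, 141, 141, 140, 142, 140, 140, 138, 129, 118, 114, 113, 125, 160, 197, 208, 209, 209, 209, 206, 205, 204, 203, 187, 151, 116, 108, 108, 109]
[510.8232  60.7512] [ 0.5321 -0.1986]
[510.0999 142.619 ] [ 0.4368 -0.2074]
[ 25.8289 229.5822] [0.3641 0.4357]
```

```bash
cat >> h.py <<'E'
def bay():
    d=np.load('drw.npz');p=(d['a'],d['b'])
    c=cast('wrist',(317.5,100),.052,p);f=cast('wrist',(317.5,123.5),.134,p);return c+X*((f-c)@X+.072)
def movepot(P,yaw,off):
    R=down(yaw)
    ctrl.reach([P[0],P[1],.16],R);ctrl.servo_line([P[0],P[1],.11],R);ctrl.servo_line([P[0],P[1],.021],R,rate=.08)
    ctrl.close_gripper(25);ctrl.dwell(.2);s=ctrl.observe();print('grip',s['width']*.093,s['gripper_force'],np.round(s['force'],1))
    ctrl.servo_line([P[0],P[1],.24],rate=.12);s=ctrl.observe();print('held',s['width']*.093,s['gripper_force'])
    b=bay()+X*off[0]+Y*off[1];R=down(176)
    ctrl.reach([b[0],b[1],.24],R);ctrl.servo_line([b[0],b[1],.10],R,rate=.1)
    lower(b[0],b[1],.10,.068,step=.002,fmax=2.5,rate=.03)
    ctrl.dwell(.3);ctrl.open_gripper();ctrl.dwell(.2);ctrl.servo_line([b[0],b[1],.20],R,rate=.12);print('t',ctrl.observe()['time_s'])
E
python3 - <<'E'
from h import *
print(bay(),(bay()-np.array([.668,.1795,0]))@X)
movepot(np.array([.436,-.209]),176,(.02,-.03))
ctrl.reach([.40,.0,.30],down(176));pots()
E
```

```text
[0.55336548 0.02533922 0.052     ] -0.10360156850537733
grip 0.047794364744372105 25.00003717839718 [-1.2 -0.8 -0.3]
held 0.04754111842171092 24.99974235892296
low [ 0.5732 -0.0073  0.071 ] cmd 0.07 [1.5 0.5 4.7] [ 0.12 -0.18  0.05]
t 56.9083
{'red': [[0.4969, -0.1868]], 'blue': [[0.5416, -0.2818], [0.4483, -0.3878]]}
```

The other red pot was knocked to about (0.497,-0.187). I look at it and at the placed pot from near before grasping.

Run:
```python
from h import *
ctrl.reach([.52,-.10,.30],down(180));ctrl.dwell(.2);im,p=snap('wrist')
for a,c,m in blobs(mask(im,'red'),200): print(a,c,cast('wrist',c,.064,p)[:2],cast('wrist',c,.114,p)[:2])
cv2.imwrite('pics/p1.png',im[:,:,::-1]);pots()
```

```text
948 [252.9556962  148.83649789] [ 0.49638585 -0.18476546] [ 0.48915299 -0.17408483]
1088 [398.23897059 218.34650735] [0.58962837 0.00500569] [ 0.57081231 -0.00788831]
{'red': [[0.4936, -0.1869]], 'blue': [[0.4481, -0.3879]]}
```

View pics/p1.png

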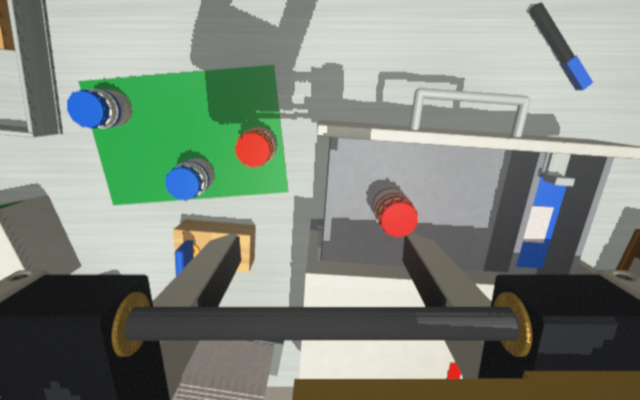

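Both pots are upright: the loose one is at (0.4965,-0.185), the placed one in the compartment.

Run:
```python
from h import *
movepot(np.array([.4965,-.185]),90,(-.036,.032))
b=bay()
t=b-X*.14;ctrl.reach([t[0],t[1],.32],down(-4));ctrl.dwell(.3);im,p=snap('wrist')
for a,c,m in blobs(mask(im,'red'),200): print(a,c,cast('wrist',c,.114,p)[:2])
cv2.imwrite('pics/p2.png',im[:300,:,::-1]);print(b)
```

```text
grip 0.04778186491512732 25.00003471970558 [ 0.  -0.1  0.1]
held 0.04736019217595683 24.99972403049469
low [0.5219 0.0596 0.0709] cmd 0.07 [1.3 0.6 4.6] [ 0.07 -0.21  0.03]
t 73.6
1578 [349.7991128   21.12737643] [ 0.57205064 -0.00611862]
1352 [291.99260355  75.92529586] [0.52286171 0.05925597]
2518 [ 29.98014297 221.09332804] [0.37659663 0.4017368 ]
[0.55428206 0.02422019 0.052     ]
```

View pics/p2.png

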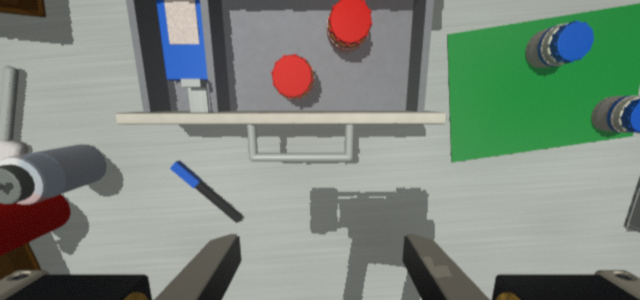

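Both red pots stand in the wide compartment, with caps at (292,76) and (350,21). Now I push the drawer shut on the handle bar.

Run:
```python
from h import *
np.set_printoptions(precision=4,suppress=True)
R=down(-4);b0=np.array([.5724,.0468,0])
ctrl.close_gripper(10)
def P(d): q=b0+X*d; return [q[0],q[1],.105]
q=P(-.20);ctrl.reach([q[0],q[1],.20],R);ctrl.servo_line(q,R,rate=.1)
ctrl.servo_line(P(-.03),R,rate=.04);s=ctrl.observe();print(np.round(s['force'],1))
d=-.03
while d<.0:
    d+=.002;ctrl.servo_line(P(d),R,rate=.02);s=ctrl.observe();f=np.array(s['force'])@X
    print(round(d,3),round(f,1),end='; ')
    if f<-12: break
print(s['tcp_pos'])
d-=.02;ctrl.servo_line(P(d),R,rate=.05);q=P(d);ctrl.servo_line([q[0],q[1],.25],R)
b=b0-X*.09;ctrl.reach([b[0],b[1],.26],R);ctrl.dwell(.2);im,p=snap('wrist');np.savez('shut',im=im,a=p[0],b=p[1])
cv2.imwrite('pics/shut.png',im[:300,:,::-1]);print(ctrl.observe()['time_s'])
```

```text
[-1.2  1.  -0. ]
-0.028 -0.5; -0.026 0.1; -0.024 -0.1; -0.022 -0.3; -0.02 0.1; -0.018 0.4; -0.016 -0.2; -0.014 0.2; -0.012 -5.7; -0.01 -10.6; -0.008 -17.7; [0.5592 0.0478 0.1049]
89.0917
```

View pics/shut.png

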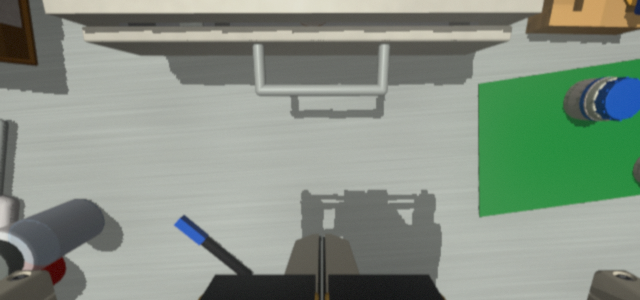

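Run:
```python
from h import *
np.set_printoptions(precision=4,suppress=True)
d=np.load('shut.npz');bar=cast('wrist',(322,91),.122,(d['a'],d['b']));print('bar d',(bar-np.array([.5724,.0468,0]))@X)
ctrl.open_gripper();x,y=.668,.1795;R=down(4.5)
ctrl.reach([x,y,.30],R);ctrl.servo_line([x,y,.24],R);ctrl.servo_line([x,y,.180],R,rate=.06)
ctrl.close_gripper(40);ctrl.dwell(.3);s=ctrl.observe();print(s['width']*.093,np.round(s['force'],1))
for a in (15,25,35,45,55,65,75,82,86,88,90,91.5):
    ctrl.servo_line([x,y,.1795],down(a),rate=.02);s=ctrl.observe()
    print(a,np.round(s['force'],1),np.round(s['ft_torque'],2))
    if abs(s['ft_torque'][2])>.3: break
print(s['tcp_pos'],s['time_s'])
```

```text
bar d -0.0008266612814335768
0.04364728328442133 [ 0.2 -0.4 -0.7]
15 [-0.1  0.5  2.5] [-0.   -0.01 -0.05]
25 [-1.1 -1.   3.9] [-0.14  0.28 -0.04]
35 [-2.4 -0.6  4.1] [-0.31  0.38  0.02]
45 [-1.3 -1.2  6.3] [-0.34  0.37  0.03]
55 [-2.4 -2.   4.9] [-0.41  0.34 -0.03]
65 [-1.8 -2.1  5.7] [-0.47  0.35  0.01]
75 [-1.9 -2.1  5.3] [-0.5   0.29  0.04]
82 [-1.  -1.9  5.9] [-0.55  0.28  0.  ]
86 [-2.3 -2.6  5.8] [-0.51  0.27  0.01]
88 [-1.4 -2.4  3.9] [-0.51  0.24 -0.03]
90 [-1.9 -2.5  5.5] [-0.59  0.21  0.06]
91.5 [-1.8 -2.7  5.3] [-0.6   0.23  0.01]
[0.6681 0.1788 0.1799] 97.8583
```

Run:
```python
from h import *
x,y=.668,.1795
def tz(): 
    v=[]
    for _ in range(8): ctrl.dwell(.03);v.append(ctrl.observe()['ft_torque'][2])
    return np.mean(v)
for a in (91.5,93,94.5,96,97.5):
    ctrl.servo_line([x,y,.1795],down(a),rate=.02);t=tz();print(a,round(t,3))
    if abs(t)>.15:break
ctrl.servo_line([x,y,.1805],down(86),rate=.02);print(tz(),np.round(ctrl.observe()['force'],1))
```

```text
91.5 -0.017
93 0.013
94.5 -0.108
96 -0.347
-0.01811675025296261 [ 0.7 -1.1 -0.3]
```

The lock's stop is felt at about 95°, and I have turned back into line. Now I draw the key out.

Run:
```python
from h import *
x,y=.668,.1795
for z in (.184,.190,.197,.205,.215):
    ctrl.servo_line([x,y,z],down(86),rate=.04);s=ctrl.observe();print(z,np.round(s['tcp_pos'],4),np.round(s['force'],1),round(s['width']*.093,4))
    if s['force'][2]<-12: break
else:
    ctrl.servo_line([x,y,.30],rate=.12);s=ctrl.observe();print(s['width']*.093)
    im,p=snap('wrist');im2,_=snap('side')
    cv2.imwrite('pics/out.png',cv2.resize(np.hstack([im[60:360,170:470],im2[60:360,150:450]]),None,fx=1.3,fy=1.3)[:,:,::-1])
```

```text
0.184 [0.6679 0.1795 0.1843] [-0.8 -1.  -0. ] 0.0441
0.19 [0.6684 0.1795 0.1908] [-0.5 -0.7  0.2] 0.0438
0.197 [0.6683 0.1798 0.1976] [-0.2  0.2 -1. ] 0.0439
0.205 [0.6683 0.1796 0.2055] [ 0.5 -0.  -1.1] 0.0434
0.215 [0.6682 0.1795 0.2155] [-0.4  0.5 -1.2] 0.044
0.04367114516257142
```

View pics/out.png

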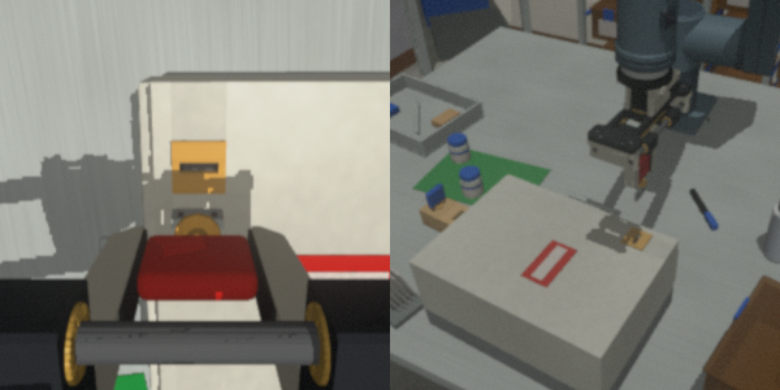

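The key came out freely, the slot is back in line and the drawer is shut. Now I return the key to its slot.

Run:
```python
from h import *
x,y=.6515,-.2317
ctrl.reach([x,y,.30],down(85));ctrl.servo_line([x,y,.10],down(85),rate=.12);ctrl.dwell(.2)
z=lower(x,y,.10,.0525,fmax=6)
if z<.056:
    ctrl.open_gripper();ctrl.dwell(.2);ctrl.servo_line([x,y,.20],rate=.12)
    ctrl.reach([.652,-.317,.20],down(90));ctrl.dwell(.2);im,p=snap('wrist')
    for c in('red','blue'):
        for a,cc,m in blobs(mask(im,c),150): print(c,a,cc,cast('wrist',cc,.085,p)[:2])
    ctrl.reach([.35,-.3,.3],down(90));im2,_=snap('side')
    cv2.imwrite('pics/end.png',cv2.resize(np.hstack([im[0:300,170:470],im2[100:400,90:390]]),None,fx=1.3,fy=1.3)[:,:,::-1])
print(ctrl.observe()['time_s'])
```

```text
low [ 0.652  -0.2319  0.053 ] cmd 0.0525 [0.4 0.9 2.6] [-0.04 -0.14  0.02]
red 676 [321.29142012  96.78550296] [ 0.65144036 -0.23113852]
red 494 [602.48380567 269.04453441] [ 0.92904073 -0.39287225]
blue 1718 [207.92200233 150.72409779] [ 0.55155758 -0.27663696]
blue 529 [315.75236295 162.61058601] [ 0.64657378 -0.28709635]
blue 1443 [130.24047124 250.31947332] [ 0.46654451 -0.37327771]
114.1
```

View pics/end.png

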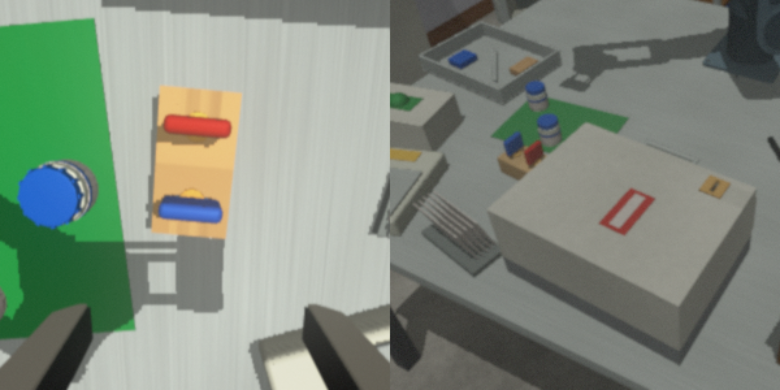

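The red key is seated at the same height and angle as the blue one, and it is within 1 mm of where it started. The keyhole is empty and in line, and the cabinet is shut.

```bash
python3 -c "
from cell import ctrl
print(ctrl.hand_in())"
```

```text
the job is handed in; nothing more can be done
None
```

The job is handed in: both red-capped pots were set upright in the drawer's wide compartment, the drawer is shut and locked, and the red key is back in its own slot; no verdict came back from the hand-in.

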